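Turn a click-stop dial up four clicks and confirm

TASK

With a fingertip, push the steel post of the big dial on the grey controller clockwise (seen from above) by exactly four clicks, without running past the fourth. When it stands there, press the round button fully down and let it come up again. Do not grip or force the dial, leave the square key alone, and leave the controller and the things around it standing where they are.

Things in the scene. Friction and masses are not known exactly. Their poses are not given: they have to be found in the camera images.
- controller: grey steel control box, 150 (x) x 250 (y) x 62 mm, standing loose on rubber feet, about 2 kg; origin at the centre of its underside, z up. Its aluminium top panel at z = 62 mm carries a black dial centred at (0, 50) mm and, at y = -78 mm, a round button (x = +34) and a square key (x = -36)
- dial_axis (a point): centre of the dial's flat top, on its upright axis, 76 mm above the table; the dial is a black disc of 104 mm diameter, 14 mm thick. Its axes are those of the controller
- post_top (a point): centre of the top of the finger post on the dial: an upright steel pin of 16 mm diameter, 26 mm tall above the disc (its top 102 mm above the table), 38 mm from the dial's axis; it goes round with the dial. At the start it stands in the direction (cos 150 deg, sin 150 deg) of the controller's x and y. Black ticks on the panel round the dial mark the click stops, 30 degrees apart
- dial (a joint): angle of the dial, rad, 0 at the start and growing clockwise seen from above; a click stop every 0.5236 rad (30 degrees), free to turn from -1.57 to +3.67. Past the halfway point between two stops the dial snaps on by itself to the next; about 4 N on the post (0.12 to 0.14 N m) takes it over a stop. Four clicks = 2.094
- set_button_top (a point): centre of the top of the round black button, 28 mm diameter, 84 mm above the table when up (22 mm above the panel), in a round grey housing of 44 mm diameter that stands 12 mm above the panel
- set_button (a joint): how far the round button is pressed, m: 0 up, 0.006 fully down (about 5 N); it springs back
- stop_key_top (a point): centre of the top of the square black key, 22 mm wide, 85 mm above the table, in a square grey housing 70 mm from the round button; not to be pressed
- stop_key (a joint): how far the square key is pressed, m: 0 up, 0.006 down (5 N)
- jar: squat black ink jar with a screw lid, standing, 49 mm diameter, 60 mm high, right of the controller; origin at the centre of its underside
- glue: glue stick standing upright, 24 mm thick, 92 mm high, left of the controller; origin at the centre of its underside
- rubber: eraser lying flat, 23 x 56 x 13 mm, right of the controller; origin at the centre of its underside

How it is judged:
On the way, in this order (a step that is already met when the one before it is completed fails the run):
1. the dial stands at the fourth click stop (value of joint dial between 1.9373 and 2.2515 rad and velocity of joint dial between -0.1 and 0.1 rad/s), for 0.3 s.
2. the round button is pressed down (value of joint dial between 1.9373 and 2.2515 rad and value of joint set_button above 0.0045 m), for 0.05 s.
At the end, for the whole second after the job is handed in: The dial rests at the fourth click stop clockwise from its start (within 9 degrees), both buttons are up, the controller is within 30 mm of where it stood and flat, the bystanders within 20 mm of where they stood (value of joint dial between 1.9373 and 2.2515 rad and velocity of joint dial between -0.05 and 0.05 rad/s and value of joint each of set_button, stop_key below 0.0015 m and distance of controller from where it was at the start of the episode below 0.03 m and linear speed of controller below 0.02 m/s and angle between controller's own z axis and vertical below 0.05 rad and distance of each of jar, glue, rubber from where it was at the start of the episode below 0.02 m); the robot touches nothing.
It fails at once if the dial is run past the fourth click (half a click beyond it), or turned anticlockwise by half a click from its start (value of joint dial above 2.3562 rad or value of joint dial below -0.2618 rad).
It fails at once if the square key is pressed, or the round button is pressed while the dial is not at the fourth click (value of joint stop_key above 0.003 m or (value of joint set_button above 0.003 m and not (value of joint dial between 1.9373 and 2.2515 rad))).
It fails at once if the dial or controller is gripped or forced (over 35 N from the fingers) (contact force between the fingers and controller above 35 N).
It fails at once if the controller is shifted by more than 30 mm, lifted or tipped (distance of controller from where it was at the start of the episode above 0.03 m or height (world z) of controller above 0.012 m or angle between controller's own z axis and vertical above 0.1 rad).
It fails at once if a bystander is knocked, lifted or shifted by more than 20 mm (distance of any of jar, glue, rubber from where it was at the start of the episode above 0.02 m).
It also fails if it takes over 51 s, if anything falls off the work surface, if the arm or the gripper's body presses on something with over 40 N, if the wrist force passes 120 N, or if a joint passes its speed limit or range.

ROBOT

A 7-joint arm with a two-finger parallel gripper is mounted at the origin on a cart in front of the work surface, level with it; the furniture and walls round the work are solid. World frame = base frame: x ahead of the robot, y to its left, z up, the work surface at z = 0. Lengths are in m, angles in rad, forces in N, time in s.
With the tool pointing down it reaches from about 0.35 to 0.9 m from the base axis. Payload 8.1 kg.
Tool frame: the origin (TCP) lies midway between the tips of the shut fingers; the grasp point (between the pads) lies 19 mm behind it; z points along the fingers, y is the line along which they close (so a half turn about z gives the same grasp; the last joint's range is limited). The gripper opens to 92 mm and grips with 3 to 60 N. Pads are 19 mm wide; open, the fingers measure 130 mm over their backs; the gripper's body (75 mm by 190 mm) begins 47 mm behind the grasp point.
Start: joints at [-1.358, 0.434, 0.025, 1.573, -0.012, 1.134, -0.075], TCP at [0.194, 0.594, 0.227] pointing down, gripper open.
Joint ranges: [-2.62, 2.62], [-0.44, 2.09], [-1.27, 1.32], [0.08, 2.57], [-1.32, 4.46], [0.12, 2], [-2.74, 2.74]. Speed limits (rad/s): [2.22, 2.22, 3.01, 3.01, 3.14, 3.14, 3.14].

INTERFACE

Orientations are given as a rotation vector (axis times angle).
In Python, from cell import observe, get_image, camera_model, sign_off, recognise, silhouettes gives the robot as it stands.
- The arm moves only by the tool apply_moves, never from a script. Its argument "motion" is a list of rows, each an object of numbers: "x", "y", "z": the shift along the world's x, y, z in cm; "yaw": the turn about the world's z in degrees; "hand": the opening, from -1 (shut) to 1 (fully open), so that 0 is half open. In form: [{"x": .., "y": .., "z": .., "yaw": .., "hand": ..}, ...]. A call has 1 to 10 rows; each row is the pose to reach, as a shift and turn from the pose commanded when the call began; what a row does not reach only later rows make up. A row lasts 1/8 s, in which the tool goes at most 62.5 mm and 10.7 degrees, less where a joint would pass 70% of its speed; a pose out of reach is approached as far as the arm can. A call with a gripper value outside its range is refused whole. The fingers move at their own pace and stop on an object; "newtons" is the grip in N (left out, the last holds). Time passes only in rows, so rows that repeat a pose let the fingers close. It gives the time, the measured TCP pose, the force, the opening and the grip force at its end, in the units of the state.
- observe(): the state, without advancing time (a new reading comes with each control period).
- get_image(name): name is "scene" or "top"; returns the picture (400x640x3 uint8, blue, green, red); there is no depth.
- camera_model(name): a dict with "camera_matrix" (3x3 intrinsics, pixels), "T" (4x4, takes a point from camera to world coordinates). Camera axes: x right, y up, looking along -z (the intrinsics and any distortion apply to the point x, -y, -z); pixel columns grow to the right and rows downward; lengths in m; the calibration is good to about 2 mm. A picture is of the moment at which its call begins. camera_model takes no time and is no camera call.
- sign_off(): hands the job in; it is judged then, once.
Trained networks look in the newest picture that a camera, given by its name, has taken for a name from the list of things; names that differ only in an ending like _2 or _b are one class to them, and where a whole thing is asked for, a point or a joint stands for the part that bears it (a point fixed in the world has none). Each returns a list of dicts, best first, with "p" (0 to 1); they miss things now and then, are a little off and sometimes report something else, mostly with a low value. They report only what shows in the picture. A call takes as long as a camera call.
- recognise(query, camera): "rect" ([left, top, right, bottom] in pixels, round what is visible of it).
- silhouettes(query, camera): "mask" (400x640 bool, what is visible of it) and "rect" ([left, top, right, bottom] in pixels, round what is visible of it).
The state is a dict: "clock": time; "joints": joint angles; "dq": joint speeds; "joint_efforts": joint torques, N m; "position": TCP position; "ee_rot": TCP orientation; "force": force on the tool from outside, world axes, zero at the start; "ft_torque": the same for the moment, N m; "width": opening from 0.0 (shut) to 1.0 (fully open); "gripper_force": force on a finger pad.
Only numpy, scipy, OpenCV 4.12 (cv2) and the standard library are available. Lean on these libraries where they do the work, as an engineer would, in place of code of your own. Each camera call takes 0.05 s, during which the arm holds its last target. There are 200 camera calls.

## Working session

There is one attempt and no reset: what is moved stays moved. The work goes in short steps, Python scripts to look and compute and a tool call to move; the robot and the scene stay as the last step left them, time stands still between calls to the robot, and variables do not carry over. Pictures are saved under pics/ and viewed, at most 10 in all, crops included, and the job is handed in when it is done.

Besides the shell and the picture viewer there is one more tool, called after "Request:" as name(argument=value, ...), one argument or row to a line, values as JSON. apply_moves: Moves the arm, as the interface text tells. Its arguments: {"type":"object","properties":{"motion":{"type":"array","items":{"type":"object","properties":{"x":{"type":"number"},"y":{"type":"number"},"z":{"type":"number"},"yaw":{"type":"number"},"hand":{"type":"number"}}}},"newtons":{"type":"number"}},"required":["motion"]}

```bash
mkdir -p pics; ls
python3 - <<'E'
from cell import *
import cv2
s=observe();print(s['clock'],s['position'],s['ee_rot'],s['width'])
for n in('top','scene'):
    cv2.imwrite(f'pics/{n}0.png',get_image(n)); m=camera_model(n); print(m)
    for q in('controller','dial_axis','post_top','set_button_top','stop_key_top','jar','glue','rubber'):
        print(n,q,[(round(r['p'],2),[round(float(v)) for v in r['rect']]) for r in recognise(q,n)[:2]])
E
```

```text
pics
0.0 [0.19401221 0.5935937  0.22594086] [-4.94104339e-01 -3.10239211e+00  2.43033961e-03] 1.0017428241761686
{'camera_matrix': array([[395.94695463,   0.        , 317.43757357],
       [  0.        , 395.94695463, 198.81518065],
       [  0.        ,   0.        ,   1.        ]]), 'T': array([[ 1.00277521e-01,  9.72165902e-01, -2.11749562e-01,
         4.02323439e-01],
       [-9.94959505e-01,  9.79723881e-02, -2.13774137e-02,
        -3.11102977e-02],
       [-3.67824339e-05,  2.12825913e-01,  9.77090134e-01,
         9.78920649e-01],
       [ 0.00000000e+00,  0.00000000e+00,  0.00000000e+00,
         1.00000000e+00]])}
top controller [(0.64, [272, 168, 385, 253]), (0.46, [288, 180, 330, 221])]
top dial_axis []
top post_top [(0.63, [286, 177, 331, 223])]
top set_button_top [(0.54, [364, 197, 374, 205])]
top stop_key_top [(0.6, [353, 223, 366, 236])]
top jar [(0.95, [406, 209, 433, 229])]
top glue [(0.76, [198, 172, 217, 189])]
top rubber [(0.59, [405, 180, 423, 197]), (0.3, [287, 181, 332, 224])]
{'camera_matrix': array([[493.32572902,   0.        , 316.62778741],
       [  0.        , 493.32572902, 199.89895111],
       [  0.        ,   0.        ,   1.        ]]), 'T': array([[ 0.86725117,  0.3680714 , -0.33525938,  0.2053419 ],
       [-0.49756741,  0.61725265, -0.60944716, -0.70668151],
       [-0.01738033,  0.6953579 ,  0.71845342,  0.94097772],
       [ 0.        ,  0.        ,  0.        ,  1.        ]])}
scene controller [(0.92, [281, 184, 374, 289]), (0.59, [295, 192, 337, 226])]
scene dial_axis [(0.79, [278, 187, 369, 290])]
scene post_top [(0.84, [296, 194, 336, 227]), (0.2, [315, 245, 327, 254])]
scene set_button_top [(0.37, [271, 139, 281, 169])]
scene stop_key_top [(0.69, [313, 244, 328, 257])]
scene jar [(0.61, [361, 289, 384, 319])]
scene glue [(0.64, [273, 141, 282, 170])]
scene rubber [(0.59, [388, 278, 415, 301]), (0.29, [273, 140, 282, 169])]
```

Run:
```python
import cv2,numpy as np
a=cv2.imread('pics/top0.png')[150:260,190:440]
b=cv2.imread('pics/scene0.png')[130:330,255:430]
a=cv2.resize(a,None,fx=3,fy=3,interpolation=3)
b=cv2.resize(b,None,fx=3,fy=3,interpolation=3)
cv2.imwrite('pics/t1.png',a);cv2.imwrite('pics/s1.png',b[:600])
```

```text
(no output)
```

View pics/t1.png

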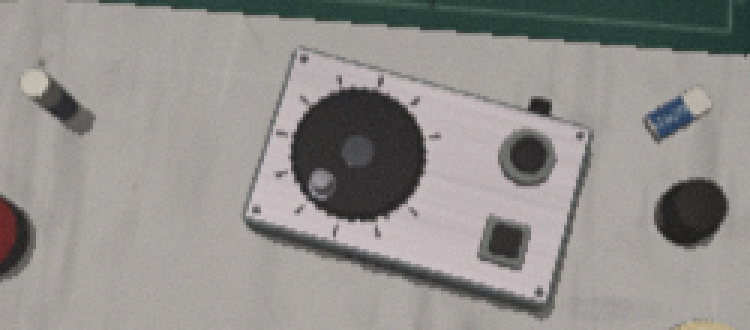

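View pics/s1.png

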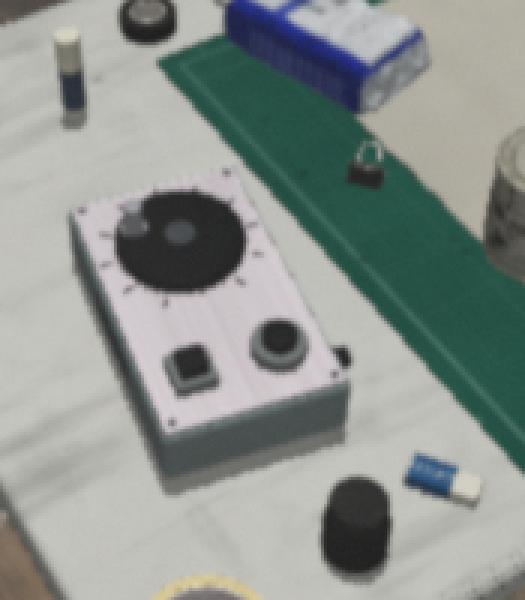

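The top crop shows the dial centre at about (358,153), post top (322,178), round button (527,154), square key (504,241) and the panel corners. The scene crop agrees with this.

```bash
cat > h.py <<'E'
import numpy as np
from cell import camera_model
def ray(n,u,v,z):
    m=camera_model(n);K=m['camera_matrix'];T=m['T']
    d=T[:3,:3]@np.array([(u-K[0,2])/K[0,0],-(v-K[1,2])/K[1,1],-1]);o=T[:3,3]
    return o+d*(z-o[2])/d[2]
E
python3 - <<'E'
from h import *
from scipy.optimize import least_squares
obs=[]
def P(n,u,v): return (190+(u+.5)/3-.5,150+(v+.5)/3-.5) if n=='top' else (255+(u+.5)/3-.5,130+(v+.5)/3-.5)
c=lambda sx,sy:(75*sx,125*sy)
L=[('top',358,153,76,(0,50)),('top',527,154,84,(34,-78)),('top',504,241,85,(-36,-78)),
('top',299,48,62,c(1,1)),('top',592,128,62,c(1,-1)),('top',552,304,62,c(-1,-1)),('top',247,216,62,c(-1,1)),
('top',321,178,102,(38*np.cos(np.radians(150)),50+19)),
('scene',180,232,76,(0,50)),('scene',280,335,84,(34,-78)),('scene',192,361,85,(-36,-78)),('scene',163,432,62,c(-1,-1)),('scene',72,212,62,c(-1,1)),('scene',348,383,62,c(1,-1)),('scene',133,209,102,(38*np.cos(np.radians(150)),69))]
W=[ray(n,*P(n,u,v),z/1e3)[:2] for n,u,v,z,_ in L]
f=lambda p,o:np.array([p[0]+np.cos(p[2])*o[0]/1e3-np.sin(p[2])*o[1]/1e3,p[1]+np.sin(p[2])*o[0]/1e3+np.cos(p[2])*o[1]/1e3])
for sel in('top','scene',''):
    idx=[i for i,l in enumerate(L) if sel in l[0]]
    r=least_squares(lambda p:np.concatenate([f(p,L[i][4])-W[i] for i in idx]),[.4,0,-.2],loss='soft_l1',f_scale=.002)
    print(sel,r.x,np.degrees(r.x[2]))
p=r.x
for w,l in zip(W,L): print(l[0],l[4],np.round((w-f(p,l[4]))*1e3,1))
print('axis',f(p,(0,50)),'btn',f(p,(34,-78)),'key',f(p,(-36,-78)))
for a in range(150,-1,-30): print(a,f(p,(38*np.cos(np.radians(a)),50+38*np.sin(np.radians(a)))))
print('jar',ray('top',420,219,.05),'glue',ray('top',201,177,.09),'rub',ray('top',414,188,.013))
E
```

```text
top [ 0.5832669  -0.04149033 -0.1815135 ] -10.399957492303027
scene [ 0.58285502 -0.04374554 -0.19026422] -10.90133692479264
 [ 0.58314294 -0.04221361 -0.18562192] -10.635352678557345
top (0, 50) [-0.7  0.8]
top (34, -78) [0.1 3. ]
top (-36, -78) [-0.3  2.5]
top (75, 125) [-4.2 -2.1]
top (75, -125) [-0.5  4.8]
top (-75, -125) [ 5.2 -1.1]
top (-75, 125) [ 3.4 -5.2]
top (np.float64(-32.908965343808674), 69) [0.8 0.6]
scene (0, 50) [0.7 1.9]
scene (34, -78) [-0.8 -2.1]
scene (-36, -78) [-1.  -3.6]
scene (-75, -125) [4.2 5.7]
scene (-75, 125) [ 1.3 -8.6]
scene (75, -125) [-3.5  2.1]
scene (np.float64(-32.908965343808674), 69) [-1.7 -3.6]
axis [0.59237083 0.00692748] btn [ 0.60216336 -0.12514866] key [ 0.53336585 -0.11222961]
150 [0.56353378 0.0316747 ]
120 [0.57977082 0.04277772]
90 [0.59938402 0.0442747 ]
60 [0.61711804 0.03576452]
30 [0.62822107 0.01952748]
0 [ 6.29718050e-01 -8.57196388e-05]
jar [ 0.57924572 -0.2580326   0.05      ] glue [0.61947516 0.26297026 0.09      ] rub [ 0.66363141 -0.24849724  0.013     ]
```

Request:
apply_moves(
  motion=[
    {"x":3,"y":-5,"z":0,"yaw":-3,"hand":-1},
    {"x":6.5,"y":-11,"z":0,"yaw":-6,"hand":-1},
    {"x":10,"y":-16.5,"z":0,"yaw":-9,"hand":-1},
    {"x":13,"y":-22,"z":0,"yaw":-12,"hand":-1},
    {"x":16,"y":-27.5,"z":0,"yaw":-15,"hand":-1},
    {"x":19,"y":-33,"z":0,"yaw":-18,"hand":-1},
    {"x":22,"y":-38.5,"z":0,"yaw":-20,"hand":-1},
    {"x":25.5,"y":-44,"z":0,"yaw":-22.6,"hand":-1},
    {"x":29,"y":-49.5,"z":0,"yaw":-22.6,"hand":-1},
    {"x":31.5,"y":-54,"z":0,"yaw":-22.6,"hand":-1},
  ],
)

```text
clock: 2.15
position: [0.5079, 0.0565, 0.2271]
ee_rot: [1.091, 2.945, 0.001]
force: [1.3, 1.7, -0.4]
width: 0.012
gripper_force: 0.0
```

Request:
apply_moves(
  motion=[
    {"x":1.5,"y":-2.6,"z":0},
    {"x":2.9,"y":-5.2,"z":0},
    {"x":2.9,"y":-5.2,"z":-3},
    {"x":2.9,"y":-5.2,"z":-6},
    {"x":2.9,"y":-5.2,"z":-9},
    {"x":2.9,"y":-5.2,"z":-11.5},
    {"x":2.9,"y":-5.2,"z":-13},
    {"x":2.9,"y":-5.2,"z":-13.8},
    {"x":2.9,"y":-5.2,"z":-13.8},
    {"x":2.9,"y":-5.2,"z":-13.8},
  ],
)

```text
schema error: expected keys x, y, z, yaw, hand
```

Run:
```python
from cell import *
import cv2
s=observe();print(s['clock'],s['position'],s['joints'],s['force'])
b=get_image('scene')[150:290,240:430]
cv2.imwrite('pics/s2.png',cv2.resize(b,None,fx=4,fy=4,interpolation=3))
```

```text
2.15 [0.50793445 0.05645369 0.22712426] [-0.53645819  0.25099187  0.39993913  1.87188701 -0.11282061  1.03941403
  0.77046181] [ 1.3241516   1.65952041 -0.41533248]
```

View pics/s2.png

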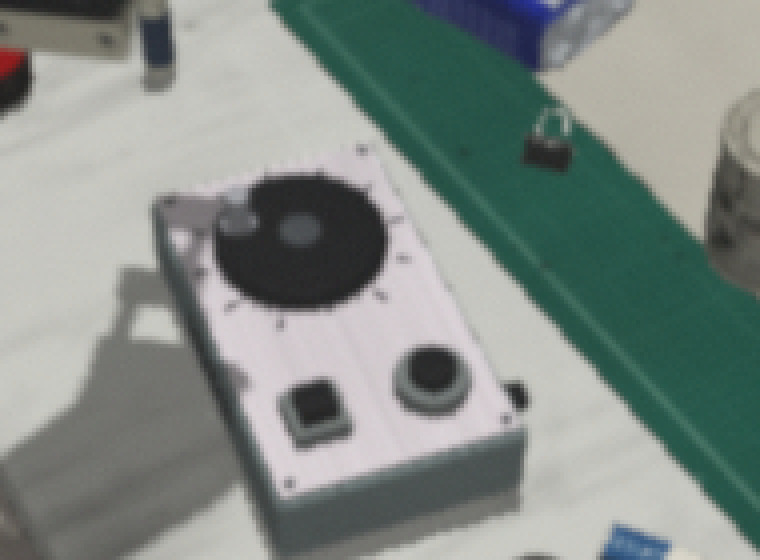

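The call was refused because rows need all keys. The picture shows the scene unchanged, with the post at about (238,195).

Request:
apply_moves(
  motion=[
    {"x":1.5,"y":-2.6,"z":0,"yaw":0,"hand":-1},
    {"x":2.9,"y":-5.2,"z":0,"yaw":0,"hand":-1},
    {"x":2.9,"y":-5.2,"z":-3,"yaw":0,"hand":-1},
    {"x":2.9,"y":-5.2,"z":-6,"yaw":0,"hand":-1},
    {"x":2.9,"y":-5.2,"z":-9,"yaw":0,"hand":-1},
    {"x":2.9,"y":-5.2,"z":-11.5,"yaw":0,"hand":-1},
    {"x":2.9,"y":-5.2,"z":-13,"yaw":0,"hand":-1},
    {"x":2.9,"y":-5.2,"z":-13.8,"yaw":0,"hand":-1},
    {"x":2.9,"y":-5.2,"z":-13.8,"yaw":0,"hand":-1},
    {"x":2.9,"y":-5.2,"z":-13.8,"yaw":0,"hand":-1},
  ],
)

```text
clock: 3.45
position: [0.5364, 0.0061, 0.0895]
ee_rot: [1.092, 2.945, 0.001]
force: [-0.7, -0.3, -1.6]
width: 0.005
gripper_force: 0.0
```

Run:
```python
from cell import *
import cv2
s=observe();print(s['clock'],s['position'],s['joints'],s['force'])
b=get_image('scene')[150:290,240:430]
cv2.imwrite('pics/s3.png',cv2.resize(b,None,fx=4,fy=4,interpolation=3))
```

```text
3.45 [0.5364097  0.00608805 0.08947519] [-0.37993424  0.46581523  0.36542135  1.96732957 -0.23835474  0.74831537
  0.9859632 ] [-0.65572114 -0.25589326 -1.6466966 ]
```

View pics/s3.png

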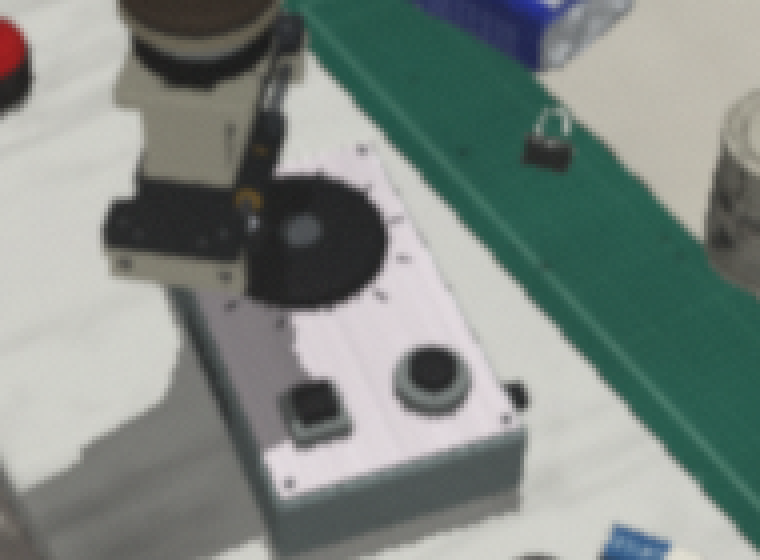

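Request:
apply_moves(
  motion=[
    {"x":0.25,"y":0.3,"z":0,"yaw":0,"hand":-1},
    {"x":0.5,"y":0.55,"z":0,"yaw":0,"hand":-1},
    {"x":0.5,"y":0.55,"z":0,"yaw":0,"hand":-1},
    {"x":0.5,"y":0.55,"z":0,"yaw":0,"hand":-1},
  ],
)

```text
clock: 4.0
position: [0.5408, 0.0115, 0.0887]
ee_rot: [-1.092, -2.946, 0.0]
force: [-0.8, -0.6, 0.7]
width: 0.008
gripper_force: 0.0
```

Request:
apply_moves(
  motion=[
    {"x":0.15,"y":0.18,"z":0,"yaw":0,"hand":-1},
    {"x":0.15,"y":0.18,"z":0,"yaw":0,"hand":-1},
    {"x":0.15,"y":0.18,"z":0,"yaw":0,"hand":-1},
  ],
)

```text
clock: 4.38
position: [0.5423, 0.0134, 0.0887]
ee_rot: [-1.092, -2.945, -0.0]
force: [0.2, 0.3, -0.3]
width: 0.005
gripper_force: 0.0
```

Request:
apply_moves(
  motion=[
    {"x":0.15,"y":0.18,"z":0,"yaw":0,"hand":-1},
    {"x":0.15,"y":0.18,"z":0,"yaw":0,"hand":-1},
    {"x":0.15,"y":0.18,"z":0,"yaw":0,"hand":-1},
  ],
)

```text
clock: 4.75
position: [0.5439, 0.0151, 0.0887]
ee_rot: [-1.092, -2.946, 0.0]
force: [-0.7, 0.2, 0.1]
width: 0.005
gripper_force: 0.0
```

Request:
apply_moves(
  motion=[
    {"x":0.2,"y":0.23,"z":0,"yaw":0,"hand":-1},
    {"x":0.2,"y":0.23,"z":0,"yaw":0,"hand":-1},
    {"x":0.2,"y":0.23,"z":0,"yaw":0,"hand":-1},
  ],
)

```text
clock: 5.12
position: [0.5457, 0.0174, 0.0887]
ee_rot: [-1.092, -2.945, 0.0]
force: [-0.6, -1.0, -0.2]
width: 0.006
gripper_force: 0.7
```

Request:
apply_moves(
  motion=[
    {"x":0.2,"y":0.23,"z":0,"yaw":0,"hand":-1},
    {"x":0.2,"y":0.23,"z":0,"yaw":0,"hand":-1},
    {"x":0.2,"y":0.23,"z":0,"yaw":0,"hand":-1},
  ],
)

```text
clock: 5.5
position: [0.5476, 0.0197, 0.0886]
ee_rot: [-1.092, -2.945, 0.0]
force: [-3.6, -1.6, 0.5]
width: 0.004
gripper_force: 1.5
```

Request:
apply_moves(
  motion=[
    {"x":0.2,"y":0.23,"z":0,"yaw":0,"hand":-1},
    {"x":0.2,"y":0.23,"z":0,"yaw":0,"hand":-1},
    {"x":0.2,"y":0.23,"z":0,"yaw":0,"hand":-1},
  ],
)

```text
clock: 5.88
position: [0.5503, 0.0224, 0.0889]
ee_rot: [1.092, 2.945, 0.001]
force: [-0.6, -1.8, 1.6]
width: 0.007
gripper_force: 1.0
```

```bash
cat >> h.py <<'E'
from cell import observe
def pose(th,D=22):
    f=np.radians(139.4-th);r=np.array([np.cos(f),np.sin(f)]);t=np.array([-r[1],r[0]])
    return np.array([.5924,.0069])+.038*r+D/1e3*t
def tab(ths,yaw0,D=22):
    p=observe()['position'][:2];print(p)
    for th in ths: print(th,np.round((pose(th,D)-p)*100,2),'yaw',round(-th-yaw0,1))
E
python3 -c "
from h import *
tab(range(8,122,4),0)"
```

```text
[0.5503459  0.02237031]
8 [ 0.04 -0.15] yaw -8
12 [0.15 0.14] yaw -12
16 [0.28 0.41] yaw -16
20 [0.42 0.68] yaw -20
24 [0.59 0.94] yaw -24
28 [0.77 1.19] yaw -28
32 [0.97 1.42] yaw -32
36 [1.18 1.64] yaw -36
40 [1.41 1.84] yaw -40
44 [1.66 2.03] yaw -44
48 [1.91 2.2 ] yaw -48
52 [2.18 2.35] yaw -52
56 [2.46 2.48] yaw -56
60 [2.74 2.59] yaw -60
64 [3.03 2.68] yaw -64
68 [3.33 2.76] yaw -68
72 [3.63 2.81] yaw -72
76 [3.94 2.84] yaw -76
80 [4.25 2.84] yaw -80
84 [4.55 2.83] yaw -84
88 [4.86 2.8 ] yaw -88
92 [5.16 2.74] yaw -92
96 [5.45 2.66] yaw -96
100 [5.75 2.56] yaw -100
104 [6.03 2.45] yaw -104
108 [6.3  2.31] yaw -108
112 [6.57 2.15] yaw -112
116 [6.82 1.98] yaw -116
120 [7.06 1.79] yaw -120
```

Request:
apply_moves(
  motion=[
    {"x":0.1,"y":0.0,"z":0,"yaw":-9,"hand":-1},
    {"x":0.2,"y":0.27,"z":0,"yaw":-14,"hand":-1},
    {"x":0.28,"y":0.41,"z":0,"yaw":-16,"hand":-1},
    {"x":0.42,"y":0.68,"z":0,"yaw":-20,"hand":-1},
    {"x":0.59,"y":0.94,"z":0,"yaw":-24,"hand":-1},
    {"x":0.77,"y":1.19,"z":0,"yaw":-28,"hand":-1},
    {"x":0.97,"y":1.42,"z":0,"yaw":-32,"hand":-1},
    {"x":1.18,"y":1.64,"z":0,"yaw":-36,"hand":-1},
    {"x":1.41,"y":1.84,"z":0,"yaw":-40,"hand":-1},
    {"x":1.41,"y":1.84,"z":0,"yaw":-40,"hand":-1},
  ],
)

```text
clock: 7.12
position: [0.5643, 0.0407, 0.0888]
ee_rot: [2.032, 2.396, 0.0]
force: [-2.0, -0.5, 1.7]
width: 0.008
gripper_force: 0.9
```

```bash
python3 -c "
from h import *
print(pose(40))
tab(range(40,121,4),-40)"
```

```text
[0.56448903 0.04079657]
[0.56427225 0.04070719]
40 [0.02 0.01] yaw 0
44 [0.26 0.2 ] yaw -4
48 [0.52 0.36] yaw -8
52 [0.79 0.52] yaw -12
56 [1.06 0.65] yaw -16
60 [1.35 0.76] yaw -20
64 [1.64 0.85] yaw -24
68 [1.94 0.92] yaw -28
72 [2.24 0.97] yaw -32
76 [2.55 1.  ] yaw -36
80 [2.85 1.01] yaw -40
84 [3.16 1.  ] yaw -44
88 [3.46 0.96] yaw -48
92 [3.77 0.91] yaw -52
96 [4.06 0.83] yaw -56
100 [4.35 0.73] yaw -60
104 [4.64 0.61] yaw -64
108 [4.91 0.48] yaw -68
112 [5.17 0.32] yaw -72
116 [5.43 0.15] yaw -76
120 [ 5.67 -0.04] yaw -80
```

Request:
apply_moves(
  motion=[
    {"x":0.26,"y":0.2,"z":0,"yaw":-4,"hand":-1},
    {"x":0.52,"y":0.36,"z":0,"yaw":-8,"hand":-1},
    {"x":0.79,"y":0.52,"z":0,"yaw":-12,"hand":-1},
    {"x":1.06,"y":0.65,"z":0,"yaw":-16,"hand":-1},
    {"x":1.35,"y":0.76,"z":0,"yaw":-20,"hand":-1},
    {"x":1.64,"y":0.85,"z":0,"yaw":-24,"hand":-1},
    {"x":1.94,"y":0.92,"z":0,"yaw":-28,"hand":-1},
    {"x":2.24,"y":0.97,"z":0,"yaw":-32,"hand":-1},
    {"x":2.55,"y":1.0,"z":0,"yaw":-36,"hand":-1},
    {"x":2.85,"y":1.01,"z":0,"yaw":-40,"hand":-1},
  ],
)

```text
clock: 8.38
position: [0.593, 0.0507, 0.0888]
ee_rot: [2.729, 1.555, 0.001]
force: [-0.2, 0.8, -0.2]
width: 0.003
gripper_force: 0.0
```

Run:
```python
from cell import *
import cv2,numpy as np
s=observe();print(s['clock'],s['position'],s['force'])
b=cv2.resize(get_image('scene')[165:270,260:380],None,fx=3.3,fy=3.3,interpolation=3)
a=cv2.resize(get_image('top')[150:255,265:385],None,fx=3.3,fy=3.3,interpolation=3)
cv2.imwrite('pics/c4.png',np.hstack([a,b]))
```

```text
8.375 [0.59302894 0.05072957 0.08876773] [-0.23749976  0.82418657 -0.22840515]
```

View pics/c4.png

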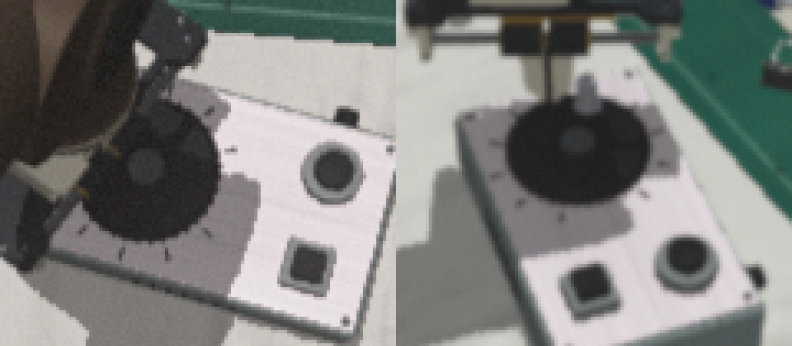

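The post is visible in the scene view with its top at about (587,79), just off the finger. I'll work out its angle.

Run:
```python
from h import *
P=lambda u,v:(260+(u+.5)/3.3-.5,165+(v+.5)/3.3-.5)
p=ray('scene',*P(587-396,79),.102);d=ray('scene',*P(575-396,139),.076)
print(p,d)
for c in (d[:2],[.5924,.0069]):
    v=p[:2]-c;print(139.4-np.degrees(np.arctan2(v[1],v[0])),np.hypot(*v))
tab(range(84,121,4),-80)
```

```text
[0.61767734 0.03692702 0.102     ] [0.59185424 0.01044911 0.076     ]
93.68268716457784 0.036985300451657425
89.49133095113243 0.039250042151293345
[0.59311016 0.05073936]
84 [ 0.28 -0.01] yaw -4
88 [ 0.58 -0.04] yaw -8
92 [ 0.88 -0.1 ] yaw -12
96 [ 1.18 -0.17] yaw -16
100 [ 1.47 -0.27] yaw -20
104 [ 1.75 -0.39] yaw -24
108 [ 2.03 -0.53] yaw -28
112 [ 2.29 -0.68] yaw -32
116 [ 2.54 -0.86] yaw -36
120 [ 2.78 -1.05] yaw -40
```

Request:
apply_moves(
  motion=[
    {"x":0.28,"y":-0.01,"z":0,"yaw":-4,"hand":-1},
    {"x":0.58,"y":-0.04,"z":0,"yaw":-8,"hand":-1},
    {"x":0.88,"y":-0.1,"z":0,"yaw":-12,"hand":-1},
    {"x":1.18,"y":-0.17,"z":0,"yaw":-16,"hand":-1},
    {"x":1.47,"y":-0.27,"z":0,"yaw":-20,"hand":-1},
    {"x":1.75,"y":-0.39,"z":0,"yaw":-24,"hand":-1},
    {"x":2.03,"y":-0.53,"z":0,"yaw":-28,"hand":-1},
    {"x":2.2,"y":-0.62,"z":0,"yaw":-31,"hand":-1},
    {"x":2.2,"y":-0.62,"z":0,"yaw":-31,"hand":-1},
    {"x":2.2,"y":-0.62,"z":0,"yaw":-31,"hand":-1},
  ],
)

```text
clock: 9.72
position: [0.6144, 0.0444, 0.0887]
ee_rot: [-3.045, -0.772, -0.0]
force: [-0.3, -0.6, -0.3]
width: 0.003
gripper_force: 0.0
```

Run:
```python
from cell import *
import cv2,numpy as np
s=observe();print(s['clock'],s['position'],s['force'])
b=cv2.resize(get_image('scene')[165:270,260:380],None,fx=3.3,fy=3.3,interpolation=3)
a=cv2.resize(get_image('top')[150:255,265:385],None,fx=3.3,fy=3.3,interpolation=3)
cv2.imwrite('pics/c5.png',np.hstack([a,b]))
```

```text
9.725 [0.61442805 0.04437932 0.0887054 ] [-0.3437581  -0.59306324 -0.31087447]
```

View pics/c5.png

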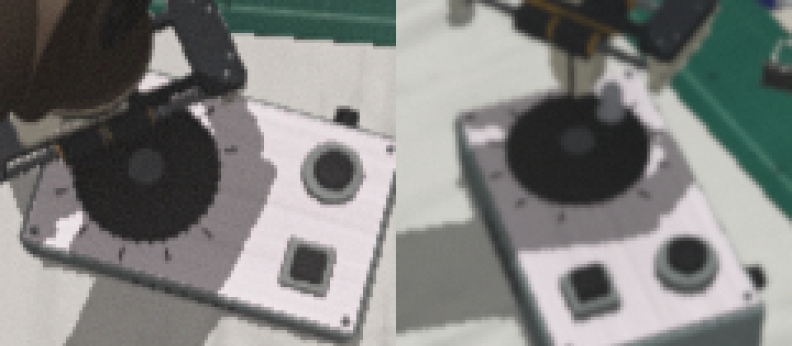

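The post has moved round to about (611,88) in the scene view and the finger force is near zero.

Run:
```python
from h import *
P=lambda u,v:(260+(u+.5)/3.3-.5,165+(v+.5)/3.3-.5)
p=ray('scene',*P(611-396,88),.102)
print(p)
for c in ([.5924,.0069],):
    v=p[:2]-c;print(139.4-np.degrees(np.arctan2(v[1],v[0])),np.hypot(*v))
```

```text
[0.6280483  0.01985183 0.102     ]
119.4327767441321 0.037928240685615656
```

Request:
apply_moves(
  motion=[
    {"x":-0.5,"y":0.9,"z":0,"yaw":0,"hand":-1},
    {"x":-0.9,"y":1.7,"z":0.5,"yaw":0,"hand":-1},
    {"x":-0.9,"y":1.7,"z":3,"yaw":0,"hand":-1},
    {"x":-0.9,"y":1.7,"z":6,"yaw":0,"hand":-1},
    {"x":-1,"y":-2,"z":6.5,"yaw":0,"hand":-1},
    {"x":-1.1,"y":-7,"z":6.5,"yaw":0,"hand":-1},
    {"x":-1.2,"y":-12,"z":6,"yaw":0,"hand":-1},
    {"x":-1.2,"y":-16,"z":5,"yaw":0,"hand":-1},
    {"x":-1.2,"y":-16.9,"z":3,"yaw":0,"hand":-1},
    {"x":-1.2,"y":-16.9,"z":1.3,"yaw":0,"hand":-1},
  ],
)

```text
clock: 11.08
position: [0.6023, -0.124, 0.1007]
ee_rot: [-3.046, -0.768, 0.0]
force: [0.2, 0.9, 0.2]
width: 0.003
gripper_force: 0.0
```

Request:
apply_moves(
  motion=[
    {"x":0,"y":0,"z":0,"yaw":0,"hand":-1},
    {"x":0,"y":0,"z":0,"yaw":0,"hand":-1},
  ],
)

```text
clock: 11.32
position: [0.6029, -0.1231, 0.1018]
ee_rot: [-3.045, -0.771, -0.0]
force: [0.2, 0.8, -0.5]
width: 0.003
gripper_force: 0.0
```

Run:
```python
from cell import *
import cv2,numpy as np
s=observe();print(s['clock'],s['position'],s['force'])
b=cv2.resize(get_image('scene')[165:270,260:380],None,fx=3.3,fy=3.3,interpolation=3)
a=cv2.resize(get_image('top')[150:255,265:385],None,fx=3.3,fy=3.3,interpolation=3)
cv2.imwrite('pics/c6.png',np.hstack([a,b]))
```

```text
11.325 [ 0.60287389 -0.12313184  0.10183882] [ 0.24544727  0.76109808 -0.54599719]
```

View pics/c6.png

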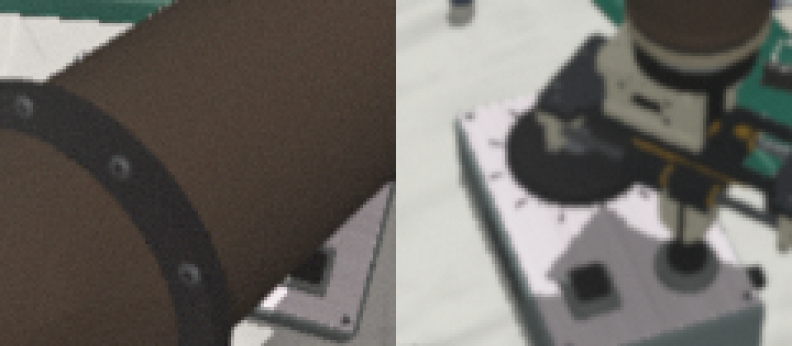

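Request:
apply_moves(
  motion=[
    {"x":0,"y":0,"z":-1,"yaw":0,"hand":-1},
    {"x":0,"y":0,"z":-1.6,"yaw":0,"hand":-1},
    {"x":0,"y":0,"z":-2.0,"yaw":0,"hand":-1},
    {"x":0,"y":0,"z":-2.2,"yaw":0,"hand":-1},
    {"x":0,"y":0,"z":-2.3,"yaw":0,"hand":-1},
    {"x":0,"y":0,"z":-2.3,"yaw":0,"hand":-1},
  ],
)

```text
clock: 12.18
position: [0.6023, -0.1244, 0.0788]
ee_rot: [-3.046, -0.768, 0.0]
force: [-3.2, 3.3, 4.4]
width: 0.0
gripper_force: 2.3
```

Request:
apply_moves(
  motion=[
    {"x":0,"y":0,"z":-0.1,"yaw":0,"hand":-1},
    {"x":0,"y":0,"z":-0.15,"yaw":0,"hand":-1},
    {"x":0,"y":0,"z":-0.15,"yaw":0,"hand":-1},
  ],
)

```text
clock: 12.55
position: [0.6024, -0.1244, 0.0782]
ee_rot: [-3.045, -0.768, -0.001]
force: [-5.5, 4.6, 15.2]
width: 0.005
gripper_force: 7.4
```

Bottomed out at 15 N. Now I'll lift straight up and move clear.

Request:
apply_moves(
  motion=[
    {"x":0,"y":0,"z":0.5,"yaw":0,"hand":-1},
    {"x":0,"y":0,"z":2,"yaw":0,"hand":-1},
    {"x":0,"y":0,"z":5,"yaw":0,"hand":-1},
    {"x":0,"y":0,"z":9,"yaw":0,"hand":-1},
    {"x":0,"y":0,"z":14,"yaw":0,"hand":-1},
    {"x":-2,"y":-5,"z":16,"yaw":0,"hand":-1},
    {"x":-5,"y":-10,"z":16,"yaw":0,"hand":-1},
    {"x":-8,"y":-15,"z":16,"yaw":0,"hand":-1},
    {"x":-11,"y":-20,"z":16,"yaw":0,"hand":-1},
    {"x":-11,"y":-20,"z":16,"yaw":0,"hand":-1},
  ],
)

```text
clock: 13.8
position: [0.4883, -0.3305, 0.2389]
ee_rot: [3.047, 0.752, -0.0]
force: [0.5, 0.4, 0.6]
width: 0.002
gripper_force: 0.0
```

Run:
```python
from cell import *
import cv2,numpy as np
s=observe();print(s['clock'],s['position'],s['force'],s['dq'])
b=cv2.resize(get_image('scene')[165:270,260:380],None,fx=3.3,fy=3.3,interpolation=3)
a=cv2.resize(get_image('top')[150:255,265:385],None,fx=3.3,fy=3.3,interpolation=3)
cv2.imwrite('pics/c7.png',np.hstack([a,b]))
```

```text
13.8 [ 0.48833381 -0.33053295  0.23892682] [0.51489355 0.37899038 0.6191095 ] [-0.06704384  0.01533493 -0.06593036 -0.01560922 -0.03306073  0.00875042
 -0.04257644]
```

View pics/c7.png

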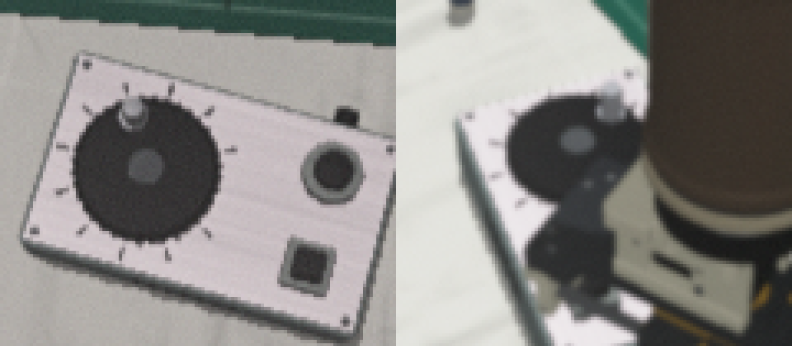

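The top view shows the post top at about (131,104), both buttons up and the controller in place. I'll check the angle and hand in if it is right.

Run:
```python
from h import *
from cell import sign_off
P=lambda u,v:(265+(u+.5)/3.3-.5,150+(v+.5)/3.3-.5)
p=ray('top',*P(131,104),.102);v=p[:2]-[.5924,.0069]
t=139.4-np.degrees(np.arctan2(v[1],v[0]));print(t,np.hypot(*v),p)
if abs(t-120)<12: print(sign_off())
```

```text
117.73900684219576 0.04098971773205242 [0.63049519 0.02202988 0.102     ]
the job is handed in; nothing more can be done
None
```

The dial stands at the fourth clockwise click (measured at about 118–119° of 120°), the round button was pressed fully down and has come back up, and the job was handed in at about 14 s with the arm clear; no verdict was returned.

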